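# Reset a tripped breaker under a push-latch cover

## Robot

A 6-joint arm with a two-finger parallel gripper is mounted at the origin on a cart in front of the work surface, level with it; the furniture and walls round the work are solid. World frame = base frame: x ahead of the robot, y to its left, z up, the work surface at z = 0. Lengths are in m, angles in degrees, forces in N, time in s.
With the tool pointing down it reaches from about 0.225 to 0.725 m from the base axis. Payload 3.1 kg.
Tool frame: the origin (TCP) lies midway between the tips of the shut fingers; the grasp point (between the pads) lies 19 mm behind it; z points along the fingers, y is the line along which they close (so a half turn about z gives the same grasp; the last joint's range is limited). The gripper opens to 85 mm and grips with 20 to 120 N. Pads are 22 mm wide; open, the fingers measure 114 mm over their backs; the gripper's body (76 mm by 85 mm) begins 54 mm behind the grasp point. The pads swing forward as they close: fully open they stand 13 mm farther back than shut.
Start: joints at [64.756, 2.75, 5.684, 92.934, 0, 82.678], TCP at [0.162, 0.5, 0.231] pointing down, gripper open.
Joint ranges: [-166.93, 166.93], [-56.73, 111.36], [-69.38, 81.34], [-121.58, 131.49], [-85.45, 84.26], [-180, 180]. Speed limits (degrees/s): [159.86, 159.86, 180, 180, 180, 180].

## Interface

Orientations are given as [roll, pitch, yaw] about the fixed x, y, z axes, in that order (R = Rz(yaw) Ry(pitch) Rx(roll)).
In Python, from station import manip, state, snapshot, order, finder gives the robot as it stands. The module is installed in compiled form; this text tells all that it offers. Calls block until the motion is done:
- manip.move_pose(position, orientation): joint-space move of the TCP to a pose.
- manip.move_l(position, rotation=None, vel=0.15, force_limit=None): straight line of the TCP; rotation=None keeps the orientation; vel is the mean speed in m/s. With force_limit (N) it stops when the force on the tool has changed by that much, and returns True; else False.
- manip.move_j(angles): joint-space move.
- manip.gripper_to(opening): finger opening in m; the grip force is fixed at half the most; returns when the fingers have stopped.
- manip.dwell(seconds).
- manip.solve_ik(position, orientation): joint angles nearest the present ones, or None.
- state(): the state.
- snapshot(name): name is "side" or "top"; returns a dict with "img" (480x640x3 uint8, blue, green, red), "mtx" (3x3 intrinsics, pixels), "dist_coeffs" ([k1, k2, p1, p2, k3] as OpenCV has them; the pictures are not rectified), "xyz" and "attitude" of the camera in the world. Camera axes: x right, y up, looking along -z (the intrinsics and any distortion apply to the point x, -y, -z); pixel columns grow to the right and rows downward; lengths in m; the calibration is good to about 2 mm. A picture is of the moment at which its call begins. There is no depth.
A pose or a line that the arm cannot do raises manip.MotionError and nothing moves.
- order.finish_job(): hands the job in; it is judged then, once.
Trained networks look in the newest picture that a camera, given by its name, has taken for a name from the list of things; names that differ only in an ending like _2 or _b are one class to them, and where a whole thing is asked for, a point or a joint stands for the part that bears it (a point fixed in the world has none). Each returns a list of dicts, best first, with "conf" (0 to 1); they miss things now and then, are a little off and sometimes report something else, mostly with a low value. They report only what shows in the picture. A call takes as long as a camera call.
- finder.silhouettes(label, camera): "pixels" (480x640 bool, what is visible of it) and "at" ([column, row] in pixels, amid what is visible of it).
- finder.mark_of(label, camera): "at" ([column, row] in pixels: a listed point, or the origin of a listed thing).
The state is a dict: "t": time; "joint_positions": joint angles; "qvel": joint speeds; "effort": joint torques, N m; "tool_pos": TCP position; "tcp_rot": TCP orientation; "wrist_force": force on the tool from outside, world axes, zero at the start; "ft_torque": the same for the moment, N m; "width": finger opening in m; "grip_force": force on a finger pad.
Only numpy, scipy, OpenCV 4.12 (cv2) and the standard library are available. Lean on these libraries where they do the work, as an engineer would, in place of code of your own. Each camera call takes 0.05 s, during which the arm holds its last target. There are 200 camera calls.

## Task

One breaker in the belt's supply box has tripped: press the front edge of the box's cover so that it pops open, push the tripped breaker's lever (the one leaning towards you) over to on, away from you, like the other two, then swing the cover down and press it until it latches shut again. Leave the other two breakers on, and leave the parts and tools lying about where they are.

Things in the scene. Friction and masses are not known exactly. Their poses are not given: they have to be found in the camera images.
- supply_box: Grey supply box, fixed over the belt's near rail. Origin on the worktop (z 0) under its centre; x points away from the robot, y left. Shell x -72..68, y -76..76, top z 64 mm; conduit at y -105. Collar on it: outer x -58..52, y -62..62, rim z 88; inside x -42..42, y -57..57 lie three breakers in a row along y, faces z 82, lever ends z 97 to 100. The sprung cover shuts the collar, top at z 112.
- cover (a joint): Cover angle (rad), hinge at the back. 0 shut and latched; can be pressed in to its stop at -0.062 (6.5 mm at the front edge; takes about 4 N there, 6 to 10 is sure). Pressed to the stop and let go, the latched cover springs up by itself in 1.6 s to 2.1 (past upright, leaning away) and stays. To shut: swing it down (3 N at the edge at any angle), press to the stop, let go: it stays at 0.
- cover_press (a point): Ribbed thumb pad on the cover's outer face, middle of the front edge, moves with it. 105 mm from the hinge line, 10 mm in from the edge. Cover 132 mm wide (y), plate 6 mm thick: flat outer face 6 mm, inner face 0 mm off the plane through the hinge line; a skirt round its rim reaches 20 mm inward; behind the front edge, inside, a latch tongue 47 mm long.
- cover_hinge (a point): Point on the hinge line at its middle, fixed to the box: 53 mm behind its origin (box +x), z 106 mm. The hinge runs along box y.
- lever_a (a joint): Angle (rad) of the black lever of breaker a. The tripped one: starts at 0, alone leaning towards the robot. 0: off, leaning 0.55 rad towards the robot (box -x); 1.1: on, leaning as far away (box +x). It snaps over past the middle and stays at either end; a push of 3 to 6 N near its tip moves it. The three breakers are alike and stand side by side in any order.
- lever_a_tip (a point): Middle of that lever's upper end, moves with it (20 mm along box x from off to on). The lever is a bar 22 mm wide (box y), 6 mm thick, 19 mm long from its pivot at z 80 mm; the levers are 36 mm apart, 14 mm free between them.
- lever_b (a joint): Angle (rad) of the black lever of breaker b. Starts on. 0: off, leaning 0.55 rad towards the robot (box -x); 1.1: on, leaning as far away (box +x). It snaps over past the middle and stays at either end; a push of 3 to 6 N near its tip moves it. The three breakers are alike and stand side by side in any order.
- lever_b_tip (a point): Middle of that lever's upper end, moves with it (20 mm along box x from off to on). The lever is a bar 22 mm wide (box y), 6 mm thick, 19 mm long from its pivot at z 80 mm; the levers are 36 mm apart, 14 mm free between them.
- lever_c (a joint): Angle (rad) of the black lever of breaker c. Starts on. 0: off, leaning 0.55 rad towards the robot (box -x); 1.1: on, leaning as far away (box +x). It snaps over past the middle and stays at either end; a push of 3 to 6 N near its tip moves it. The three breakers are alike and stand side by side in any order.
- lever_c_tip (a point): Middle of that lever's upper end, moves with it (20 mm along box x from off to on). The lever is a bar 22 mm wide (box y), 6 mm thick, 19 mm long from its pivot at z 80 mm; the levers are 36 mm apart, 14 mm free between them.
- head_left: Bystander: a chrome shower head, a disc 125 mm across with a stem, 91 mm tall, standing on the green belt to the left of the box.
- head_right: Bystander: a like shower head, on the belt to the right of the box.
- head_back: Bystander: a like shower head, on the belt behind the box.
- nipple_1: Bystander: a brass pipe nipple, 40x26x23 mm, lying on the board in front.
- nut_2: Bystander: a chrome hexagon union nut, 29x32x12 mm, on the board in front.
- thread_tape: Bystander: a spool of thread tape, 64x55x16 mm, lying on the board to the left, beyond the vice.
- nipple_4: Bystander: a brass pipe nipple, 40x26x23 mm, lying on the belt just left of the box.

How it is judged (in metres and radians):
On the way, in this order (a step that is already met when the one before it is completed fails the run):
1. the cover has popped open (value of joint cover above 1.4 rad and value of joint lever_a below 0.5 rad), for 0.2 s.
2. the tripped breaker is on, with the cover open (value of joint lever_a above 0.95 rad and value of joint cover above 0.5 rad), for 0.2 s.
At the end, for the whole second after the job is handed in: The cover is shut and latched (within 0.02 rad of 0, at rest) with the hand off it, and all three breaker levers are on (above 0.95 rad) (value of joint cover between -0.02 and 0.02 rad and velocity of joint cover between -0.05 and 0.05 rad/s and value of joint each of lever_a, lever_b, lever_c above 0.95 rad); the robot touches nothing.
It fails at once if one of the other two breakers is switched off (value of joint any of lever_b, lever_c below 0.5 rad).
It fails at once if a part or tool lying about is shifted or lifted by more than 30 mm (distance of any of head_left, head_right, head_back, nipple_1, nut_2, nipple_4, thread_tape from where it was at the start of the episode above 0.03 m).
It also fails if it takes over 58 s, if anything falls off the work surface, if the arm or the gripper's body presses on something with over 40 N, if the wrist force passes 120 N, or if a joint passes its speed limit or range.

## Working session

There is one attempt and no reset: what is moved stays moved. The work goes in short steps, each a Python script; the robot and the scene stay as the last script left them, time stands still between calls to the robot, and variables do not carry over. Pictures are saved under pics/ and viewed, at most 10 in all, crops included, and the job is handed in when it is done.

```bash
mkdir -p pics
cat > h.py <<'E'
import numpy as np, cv2
from scipy.spatial.transform import Rotation as R
from station import manip, state, snapshot, order, finder
def att(s):
    a=np.array(s["attitude"],float)
    return a
def Rc(s):
    a=att(s)
    if a.shape==(3,3): return a
    return R.from_euler('xyz',a,degrees=True).as_matrix()
def ray(s,px):
    u=cv2.undistortPoints(np.array([[px]],float),np.array(s["mtx"]),np.array(s["dist_coeffs"]))[0,0]
    d=Rc(s)@np.array([u[0],-u[1],-1.]); return np.array(s["xyz"]),d/np.linalg.norm(d)
def atz(s,px,z):
    o,d=ray(s,px); return o+d*(z-o[2])/d[2]
def tri(rs):
    A=sum(np.eye(3)-np.outer(d,d) for o,d in rs); b=sum((np.eye(3)-np.outer(d,d))@o for o,d in rs)
    return np.linalg.solve(A,b)
E
python3 - <<'E'
from h import *
S={}
for c in("side","top"):
    s=S[c]=snapshot(c); cv2.imwrite(f"pics/{c}0.png",s["img"]); print(c,s["xyz"],s["attitude"])
    for n in("supply_box","cover_press","cover_hinge"):
        print(n,[(np.round(m["at"],1),round(m["conf"],2)) for m in finder.mark_of(n,c)])
print(state())
E
```

```text
side [ 0.02469407 -0.96235868  0.69881569] [ 59.33949293   1.01406614 -31.8676117 ]
supply_box [(array([292. , 288.1]), 0.66)]
cover_press [(array([266.9, 250. ]), 0.76)]
cover_hinge [(array([316.2, 240.4]), 0.69)]
top [ 0.47712779 -0.08350006  1.00497978] [  6.01269067   1.04193713 -90.34041275]
supply_box [(array([345.4, 279.2]), 0.66)]
cover_press [(array([339. , 305.8]), 0.7)]
cover_hinge [(array([342.4, 251.7]), 0.89), (array([404.9, 347.5]), 0.58), (array([345. , 279.5]), 0.33)]
{'t': 0.4, 'joint_positions': array([ 6.47571514e+01,  2.75580485e+00,  5.67045846e+00,  9.29324183e+01,
       -1.88533684e-03,  8.26769166e+01]), 'qvel': array([ 0.06299938, -0.13336718,  0.10254443,  0.08913752, -0.08611411,
       -0.04806719]), 'effort': array([-8.47100237e-04, -3.38111651e+01,  3.19639778e+01,  5.32049075e-03,
       -1.20789773e-04,  2.84951284e-06]), 'tool_pos': array([0.1615256 , 0.49944417, 0.23114422]), 'tcp_rot': array([-1.79982140e+02, -3.94399994e-04,  1.62080235e+02]), 'wrist_force': array([-0.20786684,  0.4308171 ,  0.58247302]), 'ft_torque': array([0.00853596, 0.04004851, 0.02777203]), 'grip_force': 0.0, 'width': 0.08555286122055995}
```

Run:
```python
from h import *
import math
S={c:snapshot(c) for c in("side","top")}
P={"supply_box":[(292,288.1),(345.4,279.2)],"cover_press":[(266.9,250),(339,305.8)],"cover_hinge":[(316.2,240.4),(342.4,251.7)]}
for n,z in(("supply_box",0),("cover_press",.112),("cover_hinge",.106)):
    rs=[ray(S[c],p) for c,p in zip(("side","top"),P[n])]
    print(n,tri(rs).round(4),[atz(S[c],p,z).round(4) for c,p in zip(("side","top"),P[n])])
for c in S:
  m=finder.silhouettes("cover",c)[0]; print(c,m["conf"],m["at"],cv2.minAreaRect(np.argwhere(m["pixels"])[:,::-1].astype(np.float32)))
```

```text
supply_box [ 0.4891 -0.1051  0.0112] [array([ 0.4945, -0.0902,  0.    ]), array([ 0.4913, -0.1064,  0.    ])]
cover_press [ 0.4404 -0.0921  0.1105] [array([ 0.4415, -0.0957,  0.112 ]), array([ 0.4381, -0.0909,  0.112 ])]
cover_hinge [ 0.5464 -0.0997  0.1004] [array([ 0.5434, -0.1085,  0.106 ]), array([ 0.5442, -0.0986,  0.106 ])]
side 0.6 [289.5, 249.9] ((289.859375, 251.47335815429688), (48.528621673583984, 74.85445404052734), 76.29303741455078)
top 0.86 [348.3, 280.3] ((344.6524658203125, 279.6280517578125), (68.13626098632812, 60.73734664916992), 6.34019136428833)
```

View pics/side0.png

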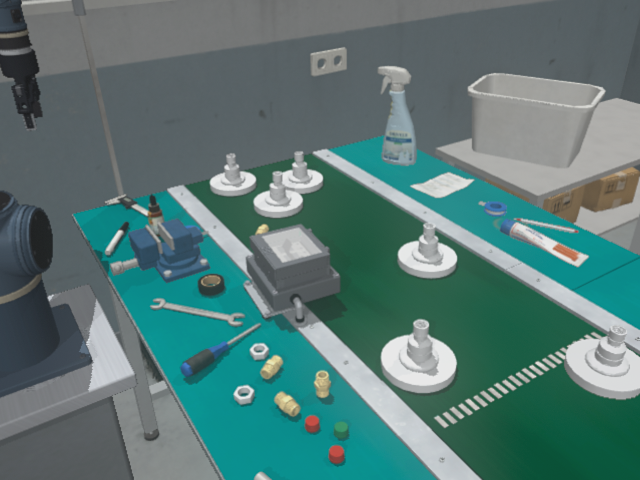

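View pics/top0.png

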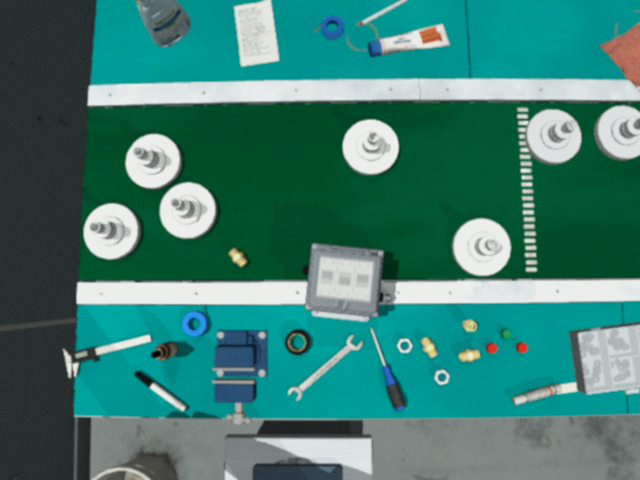

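The side picture shows the box's cover at about (290,250), with nipple_4 beside it at (263,230). In the top picture the cover is at about (345,280), head_back at (370,147) is clear of it, and the box yaw is about -5°. The triangulated heights are 110 mm for the pad and 100 mm for the hinge, against 112 and 106 expected, so they fit. Next I press the pad.

```bash
cat >> h.py <<'E'
YAW=-4.7; H=np.array([.5450,-.0995]); c_,s_=np.cos(np.radians(YAW)),np.sin(np.radians(YAW))
BX=np.array([c_,s_]); BY=np.array([-s_,c_]); O=H-.053*BX
def W(x,y,z): return np.r_[O+x*BX+y*BY,z]   # box frame (m) -> world
ORI=[180,0,YAW+90]
E
python3 - <<'E'
from h import *
manip.gripper_to(0)
print(W(-.052,0,.112))
manip.move_pose(W(-.056,0,.22),ORI)
manip.move_l(W(-.056,0,.125),vel=.15)
print(manip.move_l(W(-.056,0,.100),vel=.02,force_limit=9),state()["tool_pos"],state()["wrist_force"])
manip.move_l(W(-.13,0,.19),vel=.3)
manip.dwell(1.5)
for c in("side","top"):
    s=snapshot(c); cv2.imwrite(f"pics/{c}1.png",s["img"])
    for n in("lever_a_tip","lever_a","cover_press"):
        for m in finder.mark_of(n,c)if n!="lever_a" else finder.silhouettes(n,c): print(c,n,np.round(m["at"],1),round(m["conf"],2),atz(s,m["at"],.098).round(4))
    if c=="top": x,y=280,220
    else: x,y=220,170
    cv2.imwrite(f"pics/{c}1c.png",cv2.resize(s["img"][y:y+130,x:x+140],None,fx=4,fy=4))
print(state()["t"],state()["tool_pos"])
E
```

```text
[ 0.44035307 -0.09089646  0.112     ]
True [ 0.43616576 -0.09054355  0.1055433 ] [-0.66960892  1.13471567  4.92935091]
side lever_a_tip [285.  253.4] 0.48 [ 0.4747 -0.1053  0.098 ]
side lever_a [279.2 202.8] 0.73 [0.5684 0.0882 0.098 ]
side lever_a [274.2 365.7] 0.68 [ 0.3089 -0.3687  0.098 ]
side lever_a [285.7 240.9] 0.56 [ 0.4989 -0.0651  0.098 ]
side lever_a [289.5 254.4] 0.5 [ 0.4801 -0.1133  0.098 ]
side lever_a [303.2 261.3] 0.45 [ 0.4895 -0.1487  0.098 ]
side cover_press [345.7 191.4] 0.94 [0.7239 0.0532 0.098 ]
top lever_a_tip [344.7 280.7] 0.59 [ 0.487  -0.1028  0.098 ]
top lever_a_tip [425.  346.3] 0.53 [ 0.3573 -0.2592  0.098 ]
top lever_a_tip [191.2 207.2] 0.17 [0.6382 0.2094 0.098 ]
top lever_a [347.6 252.9] 0.59 [ 0.5423 -0.1091  0.098 ]
top lever_a [362.1 279.1] 0.42 [ 0.4899 -0.1374  0.098 ]
top cover_press [350.9 217.5] 0.78 [ 0.6139 -0.1166  0.098 ]
7.8333 [ 0.36261404 -0.08450899  0.19000876]
```

```bash
python3 -c "
import cv2,numpy as np
a=cv2.imread('pics/side1c.png');b=cv2.imread('pics/top1c.png')
cv2.imwrite('pics/c1.png',cv2.resize(np.hstack([a,b]),(800,371)))"
```

```text
(no output)
```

View pics/c1.png

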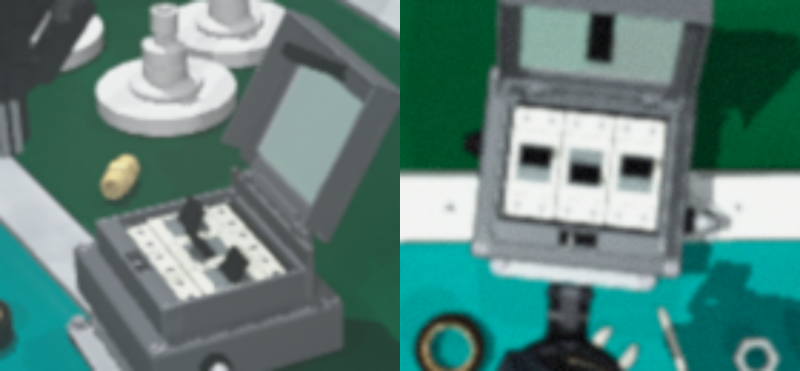

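The cover is open and the tripped lever is the middle one, at top pixel (345,281). I'll check the lateral position before pushing it.

Run:
```python
from h import *
S={c:snapshot(c) for c in("side","top")}
def box(p): d=np.array(p[:2])-O; return np.r_[d@BX,d@BY,p[2]].round(4)
for n,a,b in(("press",(345.7,191.4),(350.9,217.5)),("tip",(285,253.4),(344.7,280.7))):
    p=tri([ray(S["side"],a),ray(S["top"],b)]); print(n,p,box(p))
# levers in crop coords -> px, on levers z .097 ; collar corners rim z .088
f=lambda u,v:(280+(u-400)/2.857,220+v/2.857)
for n,uv,z in(("L",(536,152),.097),("M",(585,178),.097),("R",(637,163),.097),("colNL",(488,258),.064),("colNR",(678,273),.064),("facesFL",(515,105),.082),("facesFR",(667,122),.082),("facesNL",(500,214),.082),("facesNR",(658,230),.082)):
    print(n,box(atz(S["top"],f(*uv),z)))
```

```text
press [ 0.602625   -0.11515487  0.19827957] [ 0.1117 -0.0109  0.1983]
tip [ 0.48265822 -0.10067295  0.09326407] [-0.009  -0.0063  0.0933]
L [0.0077 0.027  0.097 ]
M [-0.0077 -0.0084  0.097 ]
R [ 0.0054 -0.0438  0.097 ]
colNL [-0.0699  0.0563  0.064 ]
colNR [-0.0701 -0.0805  0.064 ]
facesFL [0.0403 0.0448 0.082 ]
facesFR [ 0.0363 -0.0639  0.082 ]
facesNL [-0.0375  0.0494  0.082 ]
facesNR [-0.0402 -0.0627  0.082 ]
```

The box centre is about 8 mm further right than I had it, and the yaw is nearer -6°. I'll correct both, push the lever, and look again.

```bash
cat >> h.py <<'E'
O=O-.008*BY; YAW=-6.; c_,s_=np.cos(np.radians(YAW)),np.sin(np.radians(YAW))
BX=np.array([c_,s_]); BY=np.array([-s_,c_]); ORI=[180,0,YAW+90]
E
python3 - <<'E'
from h import *
manip.move_l(W(-.05,0,.15),ORI,vel=.2)
manip.move_l(W(-.05,0,.0915),vel=.1,force_limit=8)
print(state()["tool_pos"])
r=manip.move_l(W(-.003,0,.0915),vel=.05,force_limit=15)
print(r,state()["tool_pos"],state()["wrist_force"])
manip.move_l(W(-.03,0,.0915),vel=.1)
manip.move_l(W(-.05,0,.26),vel=.25)
manip.move_l(W(-.15,0,.26),vel=.25)
for c in("side","top"):
    s=snapshot(c)
    x,y=(280,220) if c=="top" else (220,170)
    cv2.imwrite(f"pics/{c}2c.png",cv2.resize(s["img"][y:y+130,x:x+140],(400,371)))
cv2.imwrite("pics/c2.png",np.hstack([cv2.imread(f"pics/{c}2c.png") for c in("side","top")]))
print(state()["t"])
E
```

```text
[ 0.44204443 -0.09801953  0.09211418]
True [ 0.47540859 -0.1015961   0.09253797] [-2.20350585  1.04116133  4.20291979]
11.6917
```

View pics/c2.png

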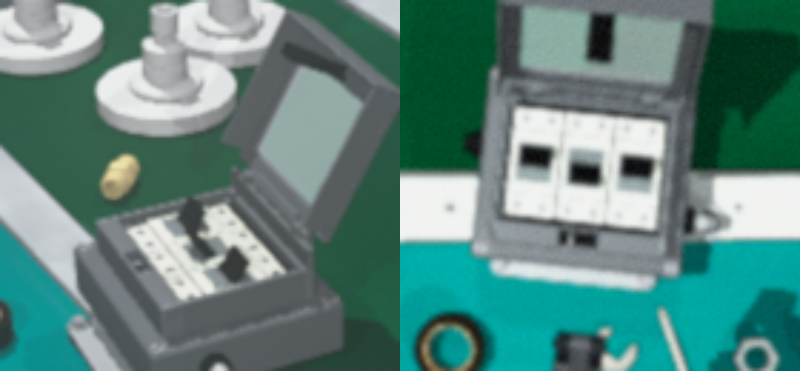

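The lever is still off: the top view has the middle one at (585,175), still leaning towards the robot. The push stopped early on a force transient, so I'll go further and more slowly, printing forces.

Run:
```python
from h import *
manip.move_l(W(-.05,0,.15),ORI,vel=.25)
manip.move_l(W(-.05,0,.094),vel=.1)
for x in(-.03,-.022,-.016,-.011,-.007,-.003,.001):
    r=manip.move_l(W(x,0,.094),vel=.04,force_limit=25)
    st=state(); d=st["tool_pos"][:2]-O; print(x,r,(d@BX).round(4),st["tool_pos"][2].round(4),st["wrist_force"].round(1))
    if r: break
manip.move_l(W(-.03,0,.095),vel=.1)
manip.move_l(W(-.05,0,.26),vel=.25)
manip.move_l(W(-.15,0,.26),vel=.25)
for c in("side","top"):
    s=snapshot(c)
    x,y=(280,220) if c=="top" else (220,170)
    cv2.imwrite(f"pics/{c}3c.png",cv2.resize(s["img"][y:y+130,x:x+140],(400,371)))
cv2.imwrite("pics/c3.png",np.hstack([cv2.imread(f"pics/{c}3c.png") for c in("side","top")]))
print(state()["t"])
```

```text
-0.03 False -0.0301 0.0938 [-0.5 -0.6  1. ]
-0.022 False -0.0218 0.094 [-0.1 -0.4 -0.1]
-0.016 False -0.0162 0.094 [-2.7 -0.9  1.5]
-0.011 False -0.0102 0.0941 [-1.1  0.2 -0.4]
-0.007 False -0.0066 0.094 [-0.3 -0.6  0.2]
-0.003 False -0.0028 0.0939 [0.2 0.4 0.2]
0.001 False -0.0021 0.0937 [-7.   1.2  4.6]
17.3917
```

View pics/c3.png

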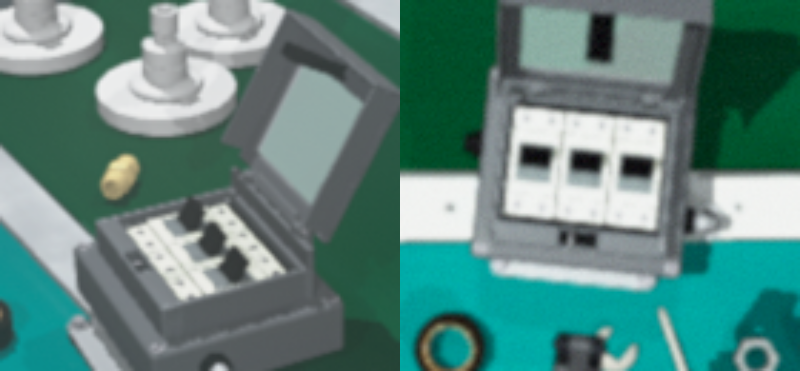

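All three levers are on. Next I swing the cover down from behind.

Run:
```python
from h import *
def tcp(th,half=.012,r=.095):
    e=.115 if th>np.pi/2 else r
    x=.053-e*np.cos(th)+.006*np.sin(th)+half; z=.106+r*np.sin(th)+.006*np.cos(th)
    return W(x,0,z)
st=tcp(2.1); back=st+np.r_[.03*BX,0]
path=[(W(-.1,0,.29),.3),(np.r_[back[:2],.29],.25),(back,.15)]
for p,v in path: manip.move_l(p,ORI,vel=v)
print(state()["t"],state()["tool_pos"])
for th in np.arange(2.1,.1,-.2):
    r=manip.move_l(tcp(th),vel=.12,force_limit=30)
    s=state(); print(round(th,2),r,(s["tool_pos"]-tcp(th)).round(4),s["wrist_force"].round(1))
    if r: break
print(s["t"])
s=snapshot("side"); cv2.imwrite("pics/s4.png",s["img"][100:360,150:450])
```

```text
19.7667 [ 0.64918151 -0.11980394  0.18659109]
2.1 False [ 0.0008 -0.0002  0.0018] [-0.8  0.4  0.1]
1.9 False [ 0.0017 -0.0004  0.0014] [ 2.8 -0.6  2.3]
1.7 False [ 0.0003 -0.0001 -0.0003] [2.7 0.1 1.2]
1.5 False [ 0.0001  0.0001 -0.0005] [ 2.2 -0.5  0.8]
1.3 False [ 0.0001  0.     -0.0002] [ 0.7 -0.3  0.9]
1.1 False [ 0.     -0.     -0.0001] [ 0.5 -0.3  1.5]
0.9 False [-0.0001 -0.0001 -0.0001] [ 1.3 -0.9  1.9]
0.7 False [ 0.     -0.0002 -0.0001] [ 0.8 -0.8  0.6]
0.5 False [ 0.0001  0.     -0.0001] [ 1.2 -0.8  1.7]
0.3 False [-0.      0.0002 -0.0001] [ 0.8 -0.4  1.4]
23.025
```

View pics/s4.png

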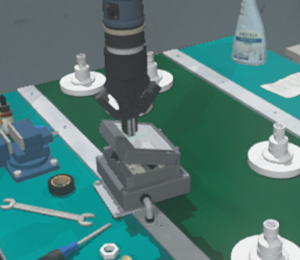

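The picture shows the cover nearly down with the fingers on it, at about (130,130) in the crop. I'll finish the swing and press it shut.

Run:
```python
from h import *
manip.move_l(W(-.042,0,.117),vel=.08,force_limit=30)
print(state()["tool_pos"],state()["wrist_force"].round(1))
manip.dwell(.3)
print(manip.move_l(W(-.046,0,.098),vel=.02,force_limit=10),state()["tool_pos"],state()["wrist_force"].round(1))
manip.move_l(W(-.06,0,.16),vel=.2)
manip.move_l(W(-.17,0,.24),vel=.25)
manip.dwell(1.5)
o=[]
for c in("side","top"):
    s=snapshot(c)
    print([(np.round(m["at"],1),round(m["conf"],2)) for m in finder.mark_of("cover_press",c)])
    x,y=(280,200) if c=="top" else (220,170)
    o.append(cv2.resize(s["img"][y:y+130,x:x+140],(400,371)))
cv2.imwrite("pics/c5.png",np.hstack(o))
print(state()["t"],state()["tool_pos"])
```

```text
[ 0.45060936 -0.09903473  0.1178693 ] [2.9 0.8 3.8]
True [ 0.44755591 -0.09840345  0.10628727] [-1.3  0.8  4.6]
[(array([269.5, 250.1]), 0.56)]
[(array([342.4, 305.6]), 0.65)]
27.35 [ 0.32246419 -0.08534738  0.24000622]
```

View pics/c5.png

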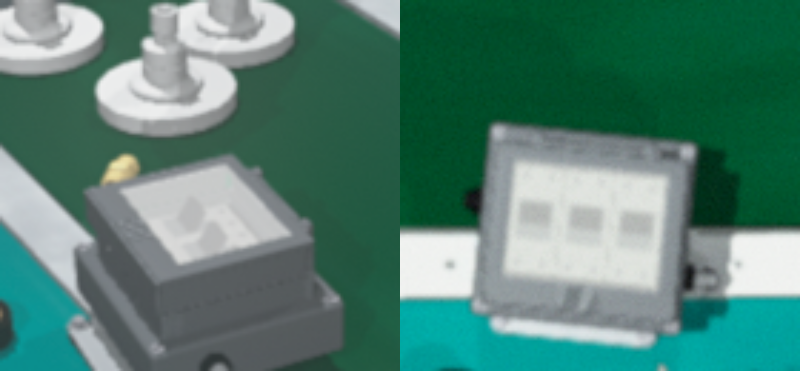

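The cover looks shut and all the levers line up behind the window. As a last check, I'll compare this with the starting picture before handing in.

Run:
```python
from h import *
g=lambda i:cv2.cvtColor(i,cv2.COLOR_BGR2GRAY).astype(np.float32)
for c,(x0,x1,y0,y1) in(("side",(244,335,222,300)),("top",(300,390,235,325))):
    s=snapshot(c); a=g(cv2.imread(f"pics/{c}0.png"))[y0:y1,x0:x1]; b=g(s["img"])[y0:y1,x0:x1]
    print(c,np.abs(a-b).mean(),np.percentile(np.abs(a-b),[90,99]),cv2.phaseCorrelate(a,b))
# front edge of the cover only (side view)
    n=slice(225,285),slice(247,275)
    if c=="side": print(cv2.phaseCorrelate(g(cv2.imread("pics/side0.png"))[n],g(s["img"])[n]))
    print([(n,np.round(m["at"],0)) for n in("nipple_4","head_back") for m in finder.silhouettes(n,c)[:1]])
```

```text
side 4.171034 [ 7. 11.] ((0.0021294351703886605, 0.019313713495542117), 0.9785195484757423)
((0.023809990076202325, -0.014359001621922829), 1.006275266011556)
[('nipple_4', array([274., 367.]))]
top 5.187778 [ 9. 14.] ((0.020251309592204336, -0.028166428855755044), 0.9873698990433304)
[('nipple_4', array([426., 347.])), ('head_back', array([374., 149.]))]
```

The cover sits exactly where it did when latched at the start, with a shift under 0.03 px, so I'm handing in.

```bash
python3 -c "
from station import order
print(order.finish_job())"
```

```text
the job is handed in; nothing more can be done
None
```

I popped the cover open, pushed the tripped (middle) breaker to on, pressed the cover shut again and handed the job in at about 28 s; the last pictures show the cover back in its latched position and all three levers on.

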